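Hold the swivel fence square in the specimen jig

TASK

Pick up the steel square (its diagonal bar is the handle), set it flat on the jig's plate and press its heel firmly into the corner of the two fences until its long leg lies flush along the swivelling side fence (pushing that fence out square against its light spring) and its short leg lies flush against the fixed far fence. Finish while still gripping the square and pressing it into the corner, so that a colleague can lock the fence; do not let go, and leave the jar, the weight and the specimen tray where they stand.

Things in the scene. Friction and masses are not known exactly. Their poses are not given: they have to be found in the camera images.
- jig: Fixed jig: bright aluminium plate 250 x 250 mm, its top 10 mm above the bench, with two dark steel fences 20 mm wide, standing 20 mm above the plate, along its far (+x) and right (-y) edges. Origin: centre of the plate's underside. z up, x towards the far fence, y away from the side fence. It stands left or right of the square, turned up to 20 degrees.
- corner (a point): The jig's inside corner, on the plate's top: where the inner faces of both fences meet when the side fence is square. At (100, -100, 10) mm in the jig's frame, same axes: the far fence's inner face is its plane x = 0, the squared side fence's is y = 0.
- far_fence (a point): The fixed far fence, part of the jig: a bar 205 mm long along jig y (jig y -120 to 85 mm) whose inner face looks to jig -x. The point is the middle of that face, at (100, -17.5, 20) mm in the jig's frame, same axes.
- side_fence (a point): Swivelling side fence, a bar 195 mm long with a round 22 mm lock nut over its pivot (top 44 mm above the bench). The point: on the pivot axis, mid-width of the bar, at (85, -110, 10) mm in the jig's frame. Its x is the jig's x when square; the bar reaches from 10 mm ahead of the pivot to 185 mm along its -x. Its inner face is its plane y = 10 mm.
- fence_swing (a joint): Angle of the side fence (rad): 0 = square to the far fence, negative = its free end leans inwards over the plate. A light spring (about 0.2 N m, some 1.5 N at the free end) holds it at its inner stop, -0.14, the free end about 26 mm inwards; it yields when pushed, up to +0.04, and follows back.
- square: Loose flat L of steel, 0.45 kg; legs 18 mm wide, 14 mm thick; a straight handle bar, 12 mm thick, from 4 to 34 mm above the underside, joins them at 45 degrees. Origin: underside, below the bar's middle; z up. Short leg's outer face x = 75 mm (y -75 to 80), long leg's y = -75 mm (x -110 to 75). The bar runs along (1, 1); grip it along (1, -1). Seated, its axes are the jig's.
- heel (a point): The heel, the outer corner of the square, at its underside: (75, -75, 0) mm in the square's frame, same axes. It meets the point corner when seated.
- jar: Bystander: closed jar, 60 mm across, 100 mm tall, fixed to the bench right of the work. Origin at the centre of its underside.
- weight: Bystander: loose brass calibration weight, 52 mm across, 74 mm tall, beyond the work. Origin at the centre of its underside.
- tray: Bystander: grey tray 160 x 120 x 30 mm with white dumbbell-shaped specimens, left of the work. Origin at the centre of its underside.
There are look-alikes about, which are no part of the job. What is shaped like the square but red is not meant.

How it is judged:
By the outcome, as a careful person would: the job done as asked, in the order asked, and still so for the second after the job is handed in, while the arm keeps its last pose, push and grip.
It also fails if it takes over 48 s, if anything falls off the work surface, if the arm or the gripper's body presses on something with over 40 N, if the wrist force passes 120 N, or if a joint passes its speed limit or range.

ROBOT

A 6-joint arm with a two-finger parallel gripper is mounted at the origin on the work surface. World frame = base frame: x ahead of the robot, y to its left, z up, the work surface at z = 0. Lengths are in mm, angles in rad, forces in N, time in s.
With the tool pointing down it reaches from about 275 to 825 mm from the base axis. Payload 4.9 kg.
Tool frame: the origin (TCP) lies at the very end of the fingers, on their centre line; the grasp point (between the pads) lies 19 mm behind it; z points along the fingers, y is the direction in which the jaws open and shut (so a half turn about z gives the same grasp; the last joint's range is limited). The gripper opens to 85 mm and grips with 20 to 120 N. Pads are 22 mm wide; open, the fingers measure 114 mm over their backs; the gripper's body (76 mm by 85 mm) begins 54 mm behind the grasp point. The pads swing forward as they close: fully open they stand 13 mm farther back than shut.
Start: joints at [-1.38, 0.326, -0.193, 1.052, 0, 1.437], TCP at [175.528, -521.257, 231.281] pointing down, gripper open.
Joint ranges: [-2.65, 2.65], [-0.97, 1.79], [-1.3, 1.35], [-1.93, 2.1], [-1.47, 1.37], [-3.14, 3.14]. Speed limits (rad/s): [2.57, 2.57, 3.14, 3.14, 3.14, 3.14].

INTERFACE

Orientations are given as [roll, pitch, yaw] about the fixed x, y, z axes, in that order (R = Rz(yaw) Ry(pitch) Rx(roll)).
In Python, from bench import bot, solve_ik, imaging gives the robot as it stands. Calls block until the motion is done:
- bot.move_ptp(position, orientation): joint-space move of the TCP to a pose.
- bot.movel(position, rot=None, max_speed=150, threshold=None): straight line of the TCP; rot=None keeps the orientation; max_speed is the mean speed in mm/s. With threshold (N) it stops when the force on the tool has changed by that much, and returns True; else False.
- bot.move_j(angles): joint-space move.
- bot.grip(opening, effort=None): opening from 0.0 (shut) to 1.0 (fully open); effort is the grip in N (None keeps the last); returns when the fingers have stopped.
- bot.dwell(seconds).
- solve_ik(position, orientation): joint angles nearest the present ones, or None.
- bot.get_state(): the state.
- imaging.capture(name): name is "side" or "top"; returns the picture (400x640x3 uint8, blue, green, red); there is no depth.
- imaging.camera_model(name): a dict with "K" (3x3 intrinsics, pixels), "position" and "rotation" of the camera in the world. Camera axes: x right, y up, looking along -z (the intrinsics and any distortion apply to the point x, -y, -z); pixel columns grow to the right and rows downward; lengths in mm; the calibration is good to about 2 mm. A picture is of the moment at which its call begins. camera_model takes no time and is no camera call.
A pose or a line that the arm cannot do raises bot.IKError and nothing moves.
- bot.sign_off(): hands the job in, once; it reports no verdict.
The state is a dict: "t": time; "qpos": joint angles; "joint_velocities": joint speeds; "effort": joint torques, N m; "tcp_pos": TCP position; "orientation": TCP orientation; "contact_force": force on the tool from outside, world axes, zero at the start; "wrist_torque": the same for the moment, N m; "opening": opening from 0.0 (shut) to 1.0 (fully open).
Only numpy, scipy, OpenCV 4.12 (cv2) and the standard library are available. Lean on these libraries where they do the work, as an engineer would, in place of code of your own. Each camera call takes 0.05 s, during which the arm holds its last target. There are 200 camera calls.

## Working session

There is one attempt and no reset: what is moved stays moved. The work goes in short steps, each a Python script; the robot and the scene stay as the last script left them, time stands still between calls to the robot, and variables do not carry over. Pictures are saved under pics/ and viewed, about 8 in all and at most 12, crops included, and the job is handed in when it is done.

```bash
ls; mkdir -p pics
python3 - <<'E'
from bench import bot,imaging
import cv2,numpy as np
for n in("side","top"):
    cv2.imwrite(f"pics/{n}0.png",imaging.capture(n)); m=imaging.camera_model(n); print(n,{k:np.round(np.array(v),4).tolist() if not isinstance(v,str) else v for k,v in m.items()})
print(bot.get_state())
E
```

```text
pics
side {'K': [[365.1271, 0.0, 322.0542], [0.0, 365.1271, 195.0934], [0.0, 0.0, 1.0]], 'position': [402.8763, 1023.295, 772.1124], 'rotation': [0.9577, -0.0192, -2.9794]}
top {'K': [[502.9271, 0.0, 321.1948], [0.0, 502.9271, 208.5044], [0.0, 0.0, 1.0]], 'position': [359.784, 14.2744, 1552.6372], 'rotation': [0.1347, -0.0067, -1.5516]}
{'t': 0.1, 'qpos': array([-1.38023319e+00,  3.26863387e-01, -1.93461542e-01,  1.05204944e+00,
        1.57854436e-05,  1.43658247e+00]), 'joint_velocities': array([ 0.00146177, -0.00341792,  0.00350808, -0.00089993, -0.0005578 ,
       -0.00082505]), 'effort': array([ 1.03826023e-03, -4.44240403e+01,  2.63036728e+01,  7.91548518e-03,
       -8.40282860e-05, -2.28858681e-06]), 'tcp_pos': array([ 175.41088616, -520.72111518,  230.59212151]), 'orientation': array([-3.14003091e+00, -2.26803625e-04,  3.24776807e-01]), 'contact_force': array([-0.46806708, -0.48648218, -0.27287007]), 'wrist_torque': array([-0.00285232,  0.00277408, -0.00573293]), 'opening': 0.9976057590048806}
```

View pics/top0.png

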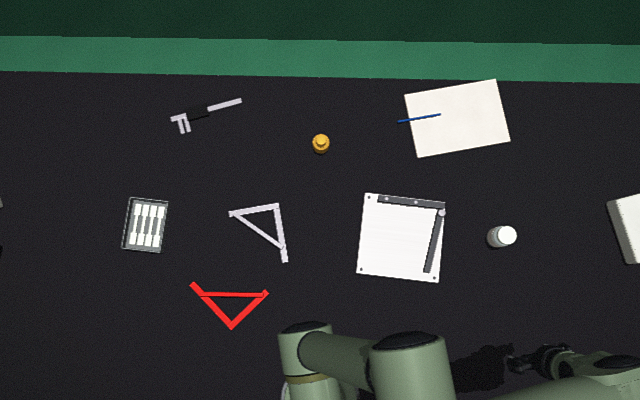

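View pics/side0.png

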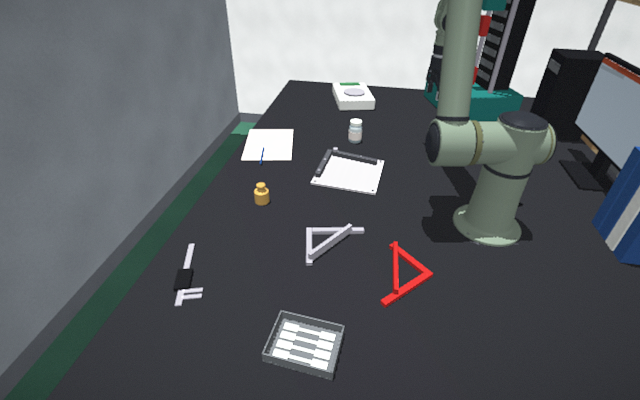

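The top view shows two L-shapes with a diagonal bar: grey at about (265,228) and red at (231,305). The grey steel one is the one meant and the red one is the look-alike. The jig is at (402,238), with its corner near (443,206). The jar is at (502,236), the weight at (321,143) and the tray at (146,225). Next I measure, and confirm the square in an enlarged crop.

```bash
cat > h.py <<'E'
import numpy as np,cv2
from scipy.spatial.transform import Rotation as R
from bench import bot,imaging,solve_ik
def ray(n,uv,z):
    m=imaging.camera_model(n);K=np.array(m['K'])
    uv=np.atleast_2d(uv).astype(float)
    d=np.c_[uv,np.ones(len(uv))]@np.linalg.inv(K).T*[1,-1,-1]
    d=R.from_euler('xyz',m['rotation']).apply(d);p=np.array(m['position'])
    return p+d*((z-p[2])/d[:,2])[:,None]
def proj(n,P):
    m=imaging.camera_model(n);K=np.array(m['K'])
    c=R.from_euler('xyz',m['rotation']).inv().apply(np.atleast_2d(P)-np.array(m['position']))*[1,-1,-1]
    c=c@K.T;return c[:,:2]/c[:,2:]
def Rz(a):return np.array([[np.cos(a),-np.sin(a)],[np.sin(a),np.cos(a)]])
def line(p):
    vx,vy,x,y=cv2.fitLine(np.float32(p),cv2.DIST_HUBER,0,.01,.01).ravel();return np.array([x,y]),np.array([vx,vy])
def cross(a,b):
    s=np.linalg.solve(np.c_[a[1],-b[1]],b[0]-a[0]);return a[0]+s[0]*a[1]
def edge(g,a,b,n,thr,w=5):
    """subpixel: outermost half-level crossings from outside along +n across segment a-b"""
    out=[];n=np.array(n,float)
    t=np.arange(-w,w+.01,.1)
    for s in np.linspace(0,1,60):
        c=np.array(a)+s*(np.array(b)-np.array(a));q=(c+t[:,None]*n).astype(np.float32)
        v=cv2.remap(g,q[None,:,0],q[None,:,1],cv2.INTER_LINEAR).ravel()
        i=np.argmax(v>thr)
        if 0<i: out.append(q[i])
    return np.array(out)
E
python3 - <<'E'
from h import *
im=cv2.imread('pics/top0.png');g=im.max(2).astype(np.float32)
print('square rows',g[235,275:292],'jig',g[240,352:366])
# square: long leg outer (right) edge, short leg outer (top)
L=edge(g,(279.5,212),(286.5,258),(-1,0),100);S=edge(g,(236,211),(272,205),(0,1),100)
for z in(14,):
    l=line(ray('top',L,z)[:,:2]);s=line(ray('top',S,z)[:,:2]);h=cross(l,s)
    al=np.arctan2(*(l[1]*np.sign(l[1][0]))[::-1]);as_=np.arctan2(*(s[1]*np.sign(s[1][1]))[::-1])-np.pi/2
    print('heel',h,'ang long',al,'short',as_); phi=(al*185+as_*155)/340
    print('origin',h-Rz(phi)@[75,-75],phi)
# jig plate: quad of bright pixels
m=np.zeros(g.shape,np.uint8);m[185:290,350:450]=(g[185:290,350:450]>140)*255
# left and bottom edges of plate, right lower edge
Le=edge(g,(365,200),(358,266),(1,0),130);Bo=edge(g,(363,274),(434,282),(0,-1),130)
l=line(ray('top',Le,10)[:,:2]);b=line(ray('top',Bo,10)[:,:2]);c=cross(l,b)
a1=np.arctan2(*(l[1]*np.sign(l[1][0]))[::-1]);a2=np.arctan2(*(b[1]*np.sign(b[1][1]))[::-1])-np.pi/2
psi=(a1+a2)/2;J=c-Rz(psi)@[-125,125];print('jig corner',c,a1,a2,'origin',J)
P=lambda x,y,z:np.r_[J+Rz(psi)@[x,y],z]
pts=[P(100,-100,10),P(-125,125,10),P(-125,-125,10),P(125,125,10),P(125,-125,10),P(100,85,30),P(85,-110,44)]
print(proj('top',pts).round(1).tolist())
O=h-Rz(phi)@[75,-75];Q=lambda x,y,z:np.r_[O+Rz(phi)@[x,y],z]
qs=[Q(75,-75,14),Q(75,80,14),Q(-110,-75,14),Q(0,0,34)]
for n in('top','side'):
    v=cv2.imread(f'pics/{n}0.png')
    k=5 if n=='top' else 5; x0,y0,x1,y1=(215,185,375,275) if 0 else ((218,180,455,295) if n=='top' else (290,140,400,280))
    f=3.3 if n=='top' else 4
    c=cv2.resize(v[y0:y1,x0:x1],None,fx=f,fy=f,interpolation=cv2.INTER_CUBIC)
    for p in np.vstack([proj(n,pts),proj(n,qs)]): cv2.circle(c,tuple(int(t) for t in (p-[x0,y0]+.5)*f),3,(0,0,255),1)
    cv2.imwrite(f'pics/crop_{n}.png',c)
E
```

```text
square rows [ 37.  38. 111. 206. 227. 222. 224. 231. 202.  53.  27.  45.  47.  41.
  34.  43.  40.] jig [ 41.  43.  36.  41.  42.  37.  33. 111. 239. 255. 252. 250. 250. 250.]
heel [586.7493  141.47241] ang long 0.19820027 short 0.19600129
origin [498.50870551 200.32470359] 0.1971978
jig corner [ 374.16928 -100.4625 ] -0.1009177 -0.09922159 origin [ 486.05609245 -237.32499092]
[[435.6, 208.7], [355.6, 272.6], [437.3, 282.5], [364.4, 192.2], [444.4, 201.7], [377.1, 200.7], [441.1, 212.5]]
```

View pics/crop_top.png

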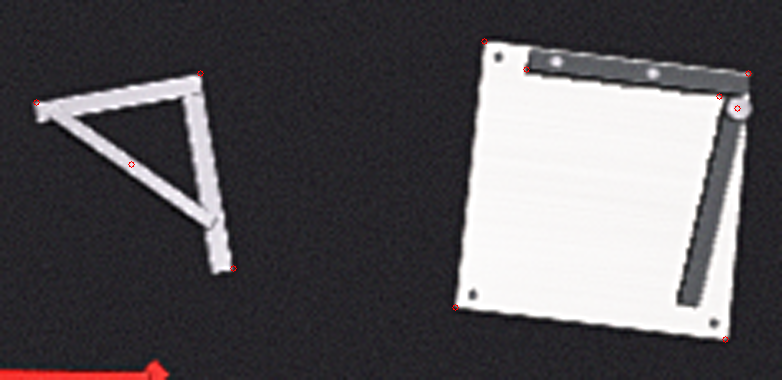

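View pics/crop_side.png

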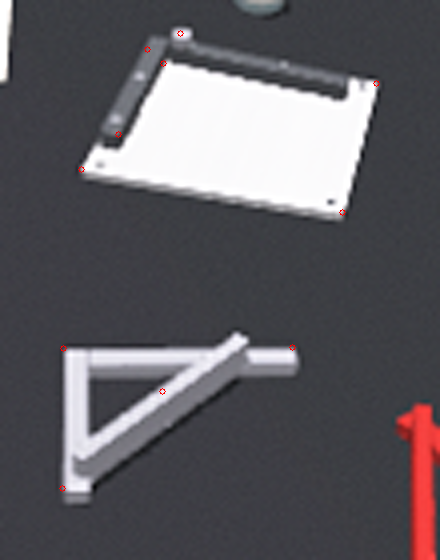

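The crop confirms the grey steel square: heel at (278,202), bar running between its legs. The fitted corners of both square and jig (250 mm plate, heel, nut) land on the images in both views to within 1–2 px. Now I grasp it and lift.

```bash
cat >> h.py <<'E'
O=np.array([498.5,200.3]);phi=.1972;J=np.array([486.1,-237.3]);psi=-.1001
def jp(x,y,z):return np.r_[J+Rz(psi)@[x,y],z]
def st(m=''):
    s=bot.get_state();print(m,round(s['t'],2),'tcp',s['tcp_pos'].round(1),'rpy',s['orientation'].round(3),'F',s['contact_force'].round(1),'T',s['wrist_torque'].round(2),'op',round(s['opening'],3),flush=True);return s
E
python3 - <<'E'
from h import *
yaw=phi+np.pi/4
for k in(0,-np.pi):
    print(k,solve_ik(list(np.r_[O,150]),[np.pi,0,yaw+k]),solve_ik(list(jp(25,-25,30)),[np.pi,0,psi+np.pi/4+k]))
bot.move_ptp(list(np.r_[O,120]),[np.pi,0,yaw]);bot.grip(.6,100);st('above')
print(bot.movel(list(np.r_[O,5]),max_speed=80,threshold=10));st('down')
bot.grip(0,100);st('grip')
bot.movel(list(np.r_[O,60]),max_speed=60);st('lift')
for n in('top','side'):cv2.imwrite(f'pics/{n}1.png',imaging.capture(n))
a=cv2.imread('pics/top1.png')[170:290,200:360];b=cv2.imread('pics/side1.png')[150:290,270:430]
cv2.imwrite('pics/lift.png',np.hstack([cv2.resize(a,(400,300)),cv2.resize(b,(400,300))]))
E
```

```text
0 [ 0.24463204  0.37200028 -0.34793423  0.85086181  0.          2.40362653] [-0.60867918  0.57491474 -0.37269467  0.62318692  0.          1.84761531]
-3.141592653589793 [ 0.24463204  0.37200028 -0.34793423  0.85086181  0.         -0.73796612] [-0.60867918  0.57491474 -0.37269467  0.62318692  0.         -1.29397734]
above 3.34 tcp [498.5 200.2 120. ] rpy [-3.142  0.     0.982] F [-0.6 -0.3  0.4] T [-0.01  0.01  0.05] op 0.604
False
down 4.92 tcp [499.  200.4   5.5] rpy [ 3.141e+00 -1.000e-03  9.830e-01] F [ 0.2 -0.3 -0.3] T [-0.03 -0.01  0.04] op 0.602
grip 5.37 tcp [498.4 200.5   5.4] rpy [-3.141 -0.     0.983] F [-2.7  1.3  5.3] T [ 0.1   0.42 -0.1 ] op 0.118
lift 6.43 tcp [498.1 200.2  59.6] rpy [-3.141e+00  1.000e-03  9.830e-01] F [-0.  -0.5 -4.8] T [ 0.15  0.05 -0.07] op 0.12
```

View pics/lift.png

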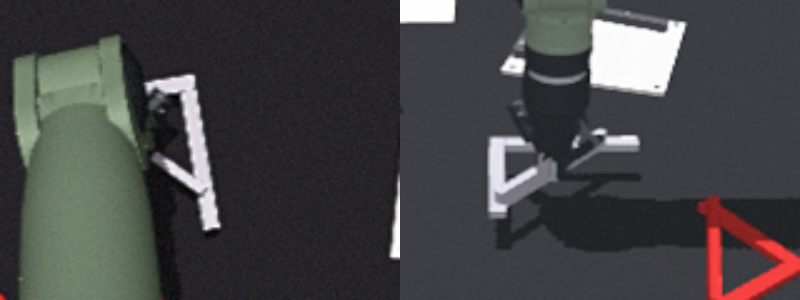

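The square is lifted level in the grip (4.8 N, matching its weight). Next I carry it over, lower it clear of both fences, then push to the far fence first.

Run:
```python
from h import *
o=[np.pi,0,psi+np.pi/4]
bot.movel(list(np.r_[O,110]),max_speed=100)
bot.move_ptp(list(jp(0,15,90)),o);st('over')
bot.movel(list(jp(0,15,26)),max_speed=80);st()
print(bot.movel(list(jp(0,15,12)),max_speed=12,threshold=7));s=st('down')
z=s['tcp_pos'][2]
print(bot.movel(list(jp(32,15,z)),max_speed=25,threshold=10));s=st('x contact');print('jig frame',Rz(-psi)@(s['tcp_pos'][:2]-J),'F',Rz(-psi)@s['contact_force'][:2])
cv2.imwrite('pics/top2.png',imaging.capture('top'));cv2.imwrite('pics/side2.png',imaging.capture('side'))
```

```text
over 8.74 tcp [ 487.8 -221.3   89.9] rpy [-3.141 -0.     0.687] F [-0.2 -0.1 -5.3] T [ 0.1  -0.02  0.03] op 0.125
 9.69 tcp [ 488.  -222.7   26.4] rpy [ 3.141 -0.     0.685] F [-0.1  0.3 -6.3] T [0.08 0.07 0.02] op 0.119
True
down 10.53 tcp [ 487.6 -222.4   15.5] rpy [-3.141  0.     0.685] F [ 0.1 -0.   6.1] T [ 0.06  0.   -0.02] op 0.123
True
x contact 11.53 tcp [ 512.1 -224.9   15.5] rpy [-3.137e+00  3.000e-03  6.850e-01] F [-1.9 -0.4  5.4] T [-0.03 -0.03  0.02] op 0.124
jig frame [24.61525199 14.89533009] F [-1.81695097 -0.59567549]
```

```bash
cat >> h.py <<'E'
def jst(m):
    s=st(m);print('   jig',(Rz(-psi)@(s['tcp_pos'][:2]-J)).round(2),'Fj',(Rz(-psi)@s['contact_force'][:2]).round(1),'yaw-ψ-45°',round(s['orientation'][2]-psi-np.pi/4,4),flush=True);return s
E
python3 - <<'E'
from h import *
z=15.3
print(bot.movel(list(jp(25.5,-15,z)),max_speed=25,threshold=15));jst('slide')
print(bot.movel(list(jp(26,-32,z)),max_speed=12,threshold=14));jst('y contact')
bot.dwell(.3);jst('rest')
for n in('top','side'):cv2.imwrite(f'pics/{n}3.png',imaging.capture(n))
a=cv2.imread('pics/top3.png')[180:300,345:465];b=cv2.imread('pics/side3.png')[135:205,300:400]
cv2.imwrite('pics/seat.png',np.hstack([cv2.resize(a,(400,400),interpolation=2),cv2.resize(b,(400,400),interpolation=2)]))
E
```

```text
False
slide 12.99 tcp [ 509.3 -252.8   15.5] rpy [-3.133e+00  2.000e-03  6.860e-01] F [-3.6  6.7 10.3] T [0.9  0.11 0.03] op 0.124
   jig [ 24.64 -13.15] Fj [-4.3  6.3] yaw-ψ-45° 0.0003
False
y contact 14.56 tcp [ 507.8 -266.5   15.5] rpy [-3.128e+00 -2.000e-03  6.870e-01] F [-3.7 15.4 15.9] T [ 2.26  0.12 -0.06] op 0.119
   jig [ 24.51 -26.85] Fj [-5.2 14.9] yaw-ψ-45° 0.0021
rest 14.86 tcp [ 507.8 -266.5   15.5] rpy [-3.128e+00 -2.000e-03  6.870e-01] F [-4.1 14.7 17.1] T [ 2.27  0.17 -0.03] op 0.124
   jig [ 24.52 -26.85] Fj [-5.5 14.3] yaw-ψ-45° 0.0021
```

View pics/seat.png

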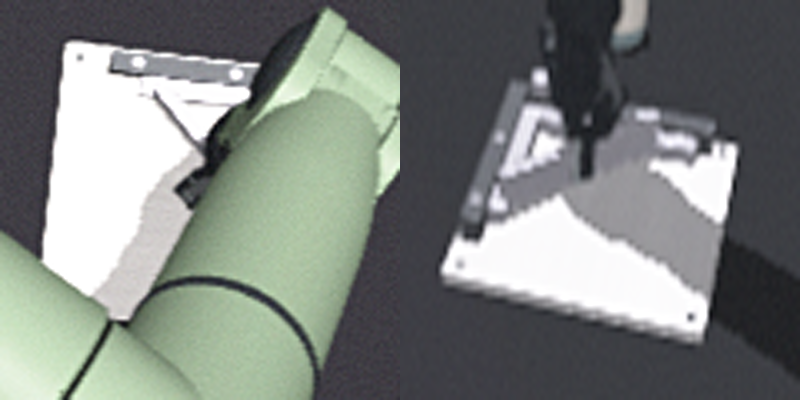

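Side view: the short leg lies along the far fence (crop left) and the long leg along the side fence (crop top), both near flush. The tool, however, has tilted about 0.8° under load (roll −3.128, Fz 17 N). I'll counter the tilt and push more into the far fence.

Run:
```python
from h import *
yaw=psi+np.pi/4
for dr,x,y,z,dy in((-.010,28,-31,15.8,-.001),(-.013,29.5,-31,15.8,-.001)):
    bot.movel(list(jp(x,y,z)),rot=[np.pi+dr,0,yaw+dy],max_speed=10);bot.dwell(.3);jst(f'{dr,x,y,z}')
b=imaging.capture('side')
cv2.imwrite('pics/side4.png',b)
cv2.imwrite('pics/seat4.png',cv2.resize(b[140:200,305:390],None,fx=9,fy=9,interpolation=2))
```

```text
(-0.01, 28, -31, 15.8) 15.63 tcp [ 508.  -266.6   15.4] rpy [ 3.141e+00 -1.000e-03  6.860e-01] F [-6.5 10.4 15.2] T [2.09 1.43 0.05] op 0.124
   jig [ 24.69 -26.99] Fj [-7.5  9.7] yaw-ψ-45° 0.0007
(-0.013, 29.5, -31, 15.8) 16.23 tcp [ 508.  -266.7   15.4] rpy [3.139e+00 1.000e-03 6.860e-01] F [-10.6  10.7  18. ] T [2.23 2.13 0.09] op 0.12
   jig [ 24.7  -27.03] Fj [-11.6   9.6] yaw-ψ-45° 0.0002
```

View pics/seat4.png

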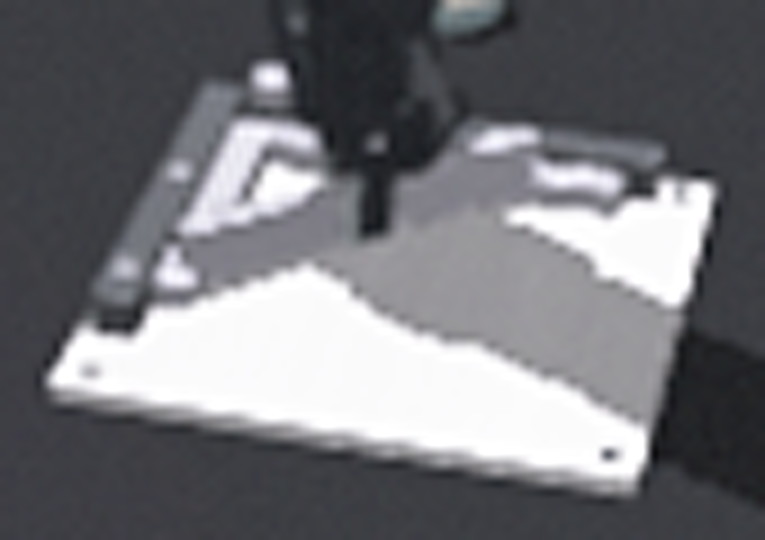

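Both legs look flush. I'll firm up the y push slightly, then overlay the predicted seated outline for a numeric check.

Run:
```python
from h import *
bot.movel(list(jp(30,-33,16.2)),rot=[np.pi-.016,-.001,psi+np.pi/4-.001],max_speed=10);bot.dwell(.5);jst('final')
b=imaging.capture('side');cv2.imwrite('pics/side5.png',b)
f=9;c=cv2.resize(b[140:200,305:390],None,fx=f,fy=f,interpolation=2)
for P,col in(([(100,-100,30),(-100,-100,30),(-100,-120,30),(100,85,30)],(0,0,255)),([(100,55,24),(82,55,24),(-85,-82,24),(-85,-100,24)],(0,200,0))):
    for p in proj('side',[jp(*q) for q in P]): cv2.circle(c,tuple(int(t) for t in (p-[305,140]+.5)*f),4,col,2)
a=imaging.capture('top')
cv2.imwrite('pics/seat5.png',c)
```

```text
final 17.14 tcp [ 508.  -266.6   15.4] rpy [ 3.14e+00 -2.00e-03  6.86e-01] F [-9.3 14.6 18.5] T [3.06 2.11 0.02] op 0.118
   jig [ 24.72 -27.  ] Fj [-10.7  13.6] yaw-ψ-45° 0.0012
```

View pics/seat5.png

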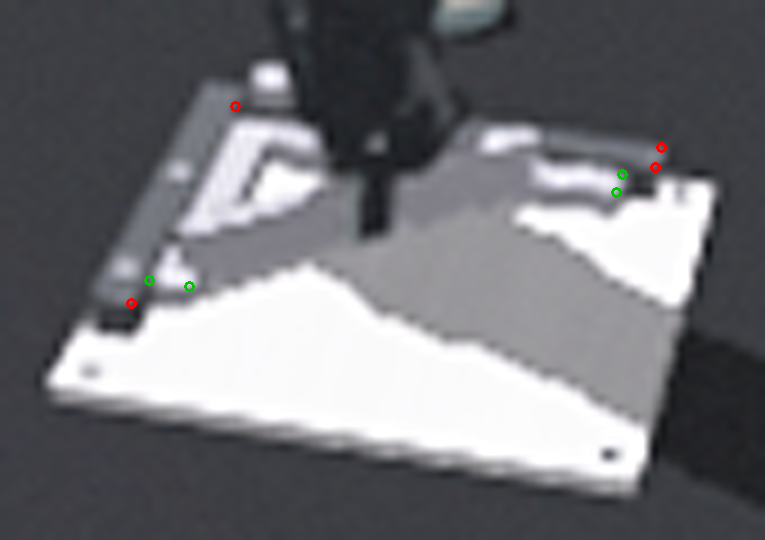

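The fence ends fit within 0.5 px and the short-leg tip is about 1 px off. I'll check that numerically by casting the leg edges onto z = 24.

Run:
```python
from h import *
g=cv2.imread('pics/side5.png').max(2).astype(np.float32)
tj=lambda uv,z:(ray('side',uv,z)[:,:2]-J)@Rz(psi)
def rep(m,a,b,n,thr,z,w=2.5):
    e=tj(edge(g,a,b,n,thr,w),z);d=e.max(0)-e.min(0);print(m,len(e));print(e[::6].round(1).tolist())
C=lambda x,y:(305+x/9-.5,140+y/9-.5)
rep('short leg outer edge',C(228,130),C(185,222),(1,0),150,24)
rep('short tip',C(166,255),C(158,280),(1,0),150,24)
rep('fence inner top/side outer? long leg outer edge',C(545,162),C(618,172),(0,1),150,24,1.5)
print(g[146:165,320:334].astype(int))
```

```text
short leg outer edge 48
[[100.6, -87.4], [99.9, -78.1], [100.1, -68.6], [99.5, -59.5], [99.6, -32.0], [98.9, -23.3], [99.1, -14.3], [99.3, -5.5]]
short tip 43
[[99.8, 32.1], [100.0, 34.4], [99.8, 36.7], [99.5, 38.9], [99.7, 41.2], [100.2, 43.6], [98.7, 51.7], [98.1, 53.8]]
fence inner top/side outer? long leg outer edge 60
[[-48.5, -101.7], [-52.3, -100.1], [-55.7, -101.0], [-59.0, -101.9], [-62.2, -103.6], [-65.4, -105.4], [-68.8, -106.3], [-72.8, -103.0], [-76.2, -103.0], [-79.8, -102.2]]
[[ 68  68  68  70  68  70  66  68  68  66  65  66  63  67]
 [ 66  65  67  66  68  68  67  68  66  65  66  65  71 143]
 [ 66  69  68  67  66  68  65  71  77  72  67  59  82 196]
 [ 67  67  67  67  67  66  63  93 117 105 103  93  97 163]
 [ 65  67  67  67  66  69  74 116 139 132 135 117  99 122]
 [ 66  68  65  69  67  62  95 126 130 132 127  96  80 111]
 [ 67  68  67  67  64  75 112 130 128 132 120  83  85  82]
 [ 68  68  66  64  67 100 127 130 126 127 136 168 188 178]
 [ 69  67  65  66  81 114 131 128 132 112 169 240 245 249]
 [ 65  68  67  66  97 126 129 129 124 128 207 243 239 242]
 [ 66  65  66  79 113 130 128 128 109 165 234 238 242 227]
 [ 67  65  67  98 130 135 125 121 126 202 241 238 241 204]
 [ 68  63  91 133 184 185 138 110 162 234 238 242 227 146]
 [ 67  69 113 148 193 194 136 128 199 241 238 241 205 117]
 [ 63  88 118 128 125 131 105 158 234 238 241 227 148 179]
 [ 75 111 130 127 126 124 126 202 240 238 240 203 113 225]
 [ 98 124 130 126 127 102 159 233 232 228 222 186 184 226]
 [113 128 123 125 118 124 200 241 226 225 230 233 239 220]
 [122 126 127 122 129 188 234 244 238 222 221 230 209 143]]
```

Run:
```python
from h import *
g=cv2.imread('pics/side5.png').max(2).astype(np.float32)
tj=lambda uv,z:(ray('side',uv,z)[:,:2]-J)@Rz(psi)
def fit(m,X,Y,z,thr,ax):
    a=proj('side',jp(*X,z))[0];b=proj('side',jp(*Y,z))[0]
    n=proj('side',jp(*(np.array(X)+([-10,0] if ax==0 else [0,10])),z))[0]-a;n/=np.hypot(*n)
    e=tj(edge(g,a,b,n,thr,2.5),z);k=1-ax
    for _ in range(3):
        p=np.polyfit(e[:,k],e[:,ax],1);r=e[:,ax]-np.polyval(p,e[:,k]);e=e[abs(r)<max(.6,1.5*r.std())]
    print(m,'slope',p[0].round(4),'offset mid',np.polyval(p,e[:,k].mean()).round(2),len(e),'std',r.std().round(2))
fit('far fence outer top',(120,-90),(120,75),30,98,0)
fit('short leg outer top',(100,-85),(100,-8),24,165,0)
fit('short leg w/ tip',(100,-85),(100,45),24,165,0)
fit('side fence outer top (far end)',(-45,-120),(-92,-120),30,98,1)
fit('long leg outer top',(-50,-100),(-80,-100),24,165,1)
fit('plate far?? near edge',(-125,-110),(-125,110),10,150,0)
```

```text
far fence outer top slope 0.0019 offset mid 118.8 55 std 0.31
short leg outer top slope -0.0156 offset mid 98.73 49 std 0.17
short leg w/ tip slope -0.0026 offset mid 98.8 36 std 0.39
side fence outer top (far end) slope 0.0053 offset mid -120.51 60 std 0.41
long leg outer top slope 0.1017 offset mid -100.88 41 std 0.71Traceback (most recent call last):
  File "<stdin>", line 16, in <module>
  File "<stdin>", line 7, in fit
  File "<stdin>", line 3, in <lambda>
  File "h.py", line 7, in ray
    d=np.c_[uv,np.ones(len(uv))]@np.linalg.inv(K).T*[1,-1,-1]
      ~~~~~~~~~~~~~~~~~~~~~~~~~~^~~~~~~~~~~~~~~~~~~
ValueError: matmul: Input operand 1 has a mismatch in its core dimension 0, with gufunc signature (n?,k),(k,m?)->(n?,m?) (size 3 is different from 1)
```

Far fence outer face 118.8 and leg 98.75 give the exact 20 mm fence width, so contact is good on average; the slope of the leg is uncertain. I'll do a small yaw feel test for flushness.

Run:
```python
from h import *
for d in(-.001,.005,.010,.005,-.001,-.007,-.012,-.007,-.001):
    bot.movel(list(jp(31,-33,16.2)),rot=[np.pi-.016,-.001,psi+np.pi/4+d],max_speed=10);bot.dwell(.25)
    s=bot.get_state();print(d,'yaw',(s['orientation'][2]-psi-np.pi/4).round(4),'Fj',(Rz(-psi)@s['contact_force'][:2]).round(1),'Tz',s['wrist_torque'][2].round(3),'tcpj',(Rz(-psi)@(s['tcp_pos'][:2]-J)).round(2),'roll/pitch',(s['orientation'][:2]).round(4))
```

```text
-0.001 yaw 0.0009 Fj [-14.   13.9] Tz 0.073 tcpj [ 24.74 -27.02] roll/pitch [ 3.1407e+00 -7.0000e-04]
0.005 yaw 0.0062 Fj [-13.7  13.9] Tz -0.25 tcpj [ 24.71 -26.98] roll/pitch [ 3.1408e+00 -9.0000e-04]
0.01 yaw 0.0104 Fj [-14.3  13.5] Tz -0.428 tcpj [ 24.73 -27.01] roll/pitch [ 3.1408e+00 -1.1000e-03]
0.005 yaw 0.0059 Fj [-14.1  14. ] Tz -0.307 tcpj [ 24.75 -26.98] roll/pitch [ 3.1407e+00 -1.0000e-03]
-0.001 yaw 0.0008 Fj [-13.9  14.3] Tz 0.042 tcpj [ 24.71 -27.01] roll/pitch [ 3.1407e+00 -7.0000e-04]
-0.007 yaw -0.0043 Fj [-14.5  13.4] Tz 0.319 tcpj [ 24.71 -27.04] roll/pitch [ 3.1406e+00 -5.0000e-04]
-0.012 yaw -0.0088 Fj [-13.5  13.5] Tz 0.543 tcpj [ 24.78 -26.96] roll/pitch [ 3.1406e+00 -5.0000e-04]
-0.007 yaw -0.0042 Fj [-12.9  14.4] Tz 0.401 tcpj [ 24.79 -26.98] roll/pitch [ 3.1406e+00 -6.0000e-04]
-0.001 yaw 0.0009 Fj [-14.6  13.1] Tz 0.025 tcpj [ 24.8  -26.95] roll/pitch [ 3.1407e+00 -9.0000e-04]
```

The yaw torque changes smoothly in both directions while the TCP doesn't shift, and it is near zero at the present yaw. That is what two seated faces would give, and about 14 N is held into each fence. Handing in.

Run:
```python
from h import *
jst('end');bot.sign_off()
```

```text
end 21.74 tcp [ 508.1 -266.6   15.4] rpy [ 3.141e+00 -1.000e-03  6.860e-01] F [-13.2  14.5  22. ] T [3.08 2.54 0.03] op 0.124
   jig [ 24.8  -26.95] Fj [-14.6  13.1] yaw-ψ-45° 0.0009
the job is handed in; nothing more can be done
```

I picked up the steel square by its bar, set it on the jig's plate, slid it to the far fence, then pushed it along into the corner against the side fence. I handed the job in at 21.7 s, still gripping and pressing about 14 N into each fence. The arm never came near the jar, weight or tray.

**Checks that agreed:**
- **Far fence:** the short leg's outer face measured 20 mm inside the fence's outer face, which is exactly the fence width.
- **Side fence:** it measured within 0.005 rad of square.
- **Tilt:** the tool stood within 0.001 rad of vertical, after I corrected a 0.8° tilt that appeared while pushing.
- **Feel test:** small yaw nudges both ways met steady resistance and the tool did not shift, as expected with both legs flush.

**Checks that disagreed or were inconclusive:**
- **Tool position:** it ended 2 mm beyond the predicted seat in jig y. This is probably calibration and grasp error, but I did not confirm that.
- **Leg slopes:** the short leg's slope read −0.003 rad over its whole length but −0.016 on its partly shaded part. The long leg's edge was too shaded to fit. Long-leg contact therefore rests on force, the fence angle and the side view.

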